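# Probe the weighing stage, seat its pan and load the check weights

### The arm

A 6-joint arm with a two-finger parallel gripper is mounted at the origin on a cart in front of the work surface, level with it; the furniture and walls round the work are solid. World frame = base frame: x ahead of the robot, y to its left, z up, the work surface at z = 0. Lengths are in m, angles in rad, forces in N, time in s.
With the tool pointing down it reaches from about 0.35 to 0.775 m from the base axis. Payload 7.3 kg.
Tool frame: the origin (TCP) lies at the very end of the fingers, on their centre line; the grasp point (between the pads) lies 19 mm behind it; z points along the fingers, x is the direction in which the jaws open and shut, and the axes are right-handed (so a half turn about z gives the same grasp; the last joint's range is limited). The gripper opens to 92 mm and grips with 3 to 60 N. Pads are 19 mm wide; open, the fingers measure 130 mm over their backs; the gripper's body (75 mm by 190 mm) begins 47 mm behind the grasp point.
Start: joints at [-1.274, 0.342, 1.524, -0, 1.275, -0.146], TCP at [0.225, -0.474, 0.227] pointing down, gripper open.
Joint ranges: [-2.53, 2.53], [-0.77, 2.02], [0.04, 2.7], [-1, 4.14], [0.28, 2.66], [-3.11, 3.11]. Speed limits (rad/s): [2.57, 2.57, 3.14, 3.14, 3.14, 3.14].

### API

Orientations are given as a 3x3 rotation matrix whose columns are the frame's x, y, z axes.
In Python, from workcell import env gives the robot as it stands.
- The arm moves only by the tool carry_out, never from a script. Its arguments are lists of equal length, an entry for each row: "grip": the opening, from 0 (shut) to 1 (fully open); "linear": the shift along the tool's x, y, z in units of 30 mm (1.0 is 30 mm), a list of three; "yaw": the turn about the tool's z in units of 6 degrees (1.0 is 6 degrees). In form: {"grip": [grip, ...], "linear": [[x, y, z], ...], "yaw": [yaw, ...]}. A call has 1 to 12 rows; each row is the pose to reach, as a shift and turn from the pose commanded when the call began, along the tool's axes at that moment; what a row does not reach only later rows make up. A row lasts 1/10 s, in which the tool goes at most 50 mm and 8.59 degrees, less where a joint would pass 70% of its speed; a pose out of reach is approached as far as the arm can. A call with a gripper value outside its range is refused whole. The fingers move at their own pace and stop on an object; "force" is the grip in N (left out, the last holds). Time passes only in rows, so rows that repeat a pose let the fingers close. It gives the time, the measured TCP pose, the force and the opening at its end, in the units of the state.
- env.get_state(): the state, without advancing time (a new reading comes with each control period).
- env.grab_frame(name): name is "scene" or "top"; returns (picture, depth): 384x512x3 uint8, red, green, blue; 384x512 float32, m along the optical axis (not along the pixel's ray), 0 where there is no reading.
- env.camera_params(name): a dict with "fov_y" (degrees; the focal length in pixels is half the picture's height over the tangent of half this angle, whatever the lens; pixels are square), "cx", "cy" (the principal point, pixels), "origin" and "orientation" of the camera in the world. Camera axes: x right, y down, z forward; pixel columns grow to the right and rows downward; lengths in m; the calibration is good to about 2 mm. A picture is of the moment at which its call begins. camera_params takes no time and is no camera call.
- env.sign_off(): hands the job in, once; it reports no verdict.
The state is a dict: "time": time; "qpos": joint angles; "joint_velocities": joint speeds; "effort": joint torques, N m; "eef_pos": TCP position; "eef_rot": TCP orientation; "force": force on the tool from outside, world axes, zero at the start; "ft_torque": the same for the moment, N m; "gripper_width": opening from 0.0 (shut) to 1.0 (fully open).
Only numpy, scipy, OpenCV 4.12 (cv2) and the standard library are available. Lean on these libraries where they do the work, as an engineer would, in place of code of your own. Each camera call takes 0.05 s, during which the arm holds its last target. There are 200 camera calls.

### The job

One of the four rest pads on the weighing stage stands a little too high: take the height probe from its stand and touch the top of every pad with it in turn - near left, near right, far right, far left - then put the probe back upright in its stand. Next set the loose pan on the stage over its two pins with its notched corner over the high pad, so that it lies level and fully down, and then stand every check weight upright on the pan. Leave the screwdriver and the label reel where they are.

Things in the scene. Friction and masses are not known exactly. Their poses are not given: they have to be found in the camera images.
- base: the weighing stage: a fixed grey square housing 160 x 160 x 20 mm; origin under its centre; x points away from the robot (turned up to 0.3 rad), y left. On its top, 20 mm up, are four round rest pads 24 mm across at x, y = +-50 mm: three 10 mm tall and one, different from start to start, 16 mm tall
- pin_near (a point): the nearer of two fixed upright locating pins on the stage, 10 mm thick with conical tip, 30 mm tall: this is the middle of its tip, 50 mm above the bench, at x = -60 mm, y = 0 of the base; the other is at x = +60 mm
- pad_1 (a point): the near left rest pad, seen from the robot: the point on its axis 33 mm above the bench (the pad's top lies 3 mm below this point, or 3 mm above it if it is the high pad, whichever pad that is)
- pad_2 (a point): the near right rest pad, seen from the robot: the point on its axis 33 mm above the bench (the pad's top lies 3 mm below this point, or 3 mm above it if it is the high pad, whichever pad that is)
- pad_3 (a point): the far right rest pad, seen from the robot: the point on its axis 33 mm above the bench (the pad's top lies 3 mm below this point, or 3 mm above it if it is the high pad, whichever pad that is)
- pad_4 (a point): the far left rest pad, seen from the robot: the point on its axis 33 mm above the bench (the pad's top lies 3 mm below this point, or 3 mm above it if it is the high pad, whichever pad that is)
- pan: the loose pan, 350 g: a square steel deck 160 x 160 mm with a knob at its centre. Origin under its centre, level with the bottom of its feet; deck from z = 7 to 13 mm, with a lip 4 mm thick round its edge up to z = 21 mm. 16 mm square holes 60 mm out on its +-x and +-y axes go over the locating pins, so it fits at any quarter turn. Seated, its origin is 30 mm above that of the base
- pan_notch (a point): the pan's notched corner, at x = y = 50 mm of the pan, z = 7 mm (deck underside): a 20 x 20 mm cut-out at the outer corner, lip round it too, and no foot; a weight fits there only up to x = y = 39 mm. The other three corners have feet 30 mm across, 7 mm tall. Only with this corner over the high pad (1 mm of room) does the pan lie level, else tilted by 0.05 rad or more
- pan_knob (a point): the middle of the pan's black round knob (28 mm across, standing from 13 to 58 mm above the pan's origin): this point is on its axis, 40 mm above the pan's origin; x, y axes as the pan's
- probe_grip (a point): the height probe, a loose upright tool of 152 g: this point is the middle of its round grip (24 mm across, reaching from 32 mm below to 28 mm above this point). Under the grip is a flange 44 mm across whose underside is 38 mm below this point; below that a nose 18 mm across, 40 mm long, and a thin spring stylus
- probe_tip (a point): the ball end of the probe's stylus (8 mm ball): its lowest point, 113 mm below probe_grip when not pushed in
- stylus (a joint): how far the probe's spring stylus is pushed in, m: 0 free, at most 0.012; about 1 N to start and 0.3 N more per mm
- stand_top (a point): the fixed stand of the probe: centre of the top of a plate 64 x 64 mm, 90 mm above the bench, with a square 28 mm through-hole; the probe hangs in it upright with its flange lying on the plate (probe_grip then 38 mm above this point)
- weight_a_centre (a point): a check weight of bright steel, 62 mm tall, 200 g: a round body 46 mm across and 30 mm tall, then a neck and a round knob 22 mm across from 42 to 62 mm up. This point is on its axis half-way up, 31 mm above its underside; absent (None) in some starts
- weight_b_centre (a point): a check weight of bright steel, 62 mm tall, 200 g: a round body 46 mm across and 30 mm tall, then a neck and a round knob 22 mm across from 42 to 62 mm up. This point is on its axis half-way up, 31 mm above its underside; absent (None) in some starts
- weight_c_centre (a point): a check weight of bright steel, 62 mm tall, 200 g: a round body 46 mm across and 30 mm tall, then a neck and a round knob 22 mm across from 42 to 62 mm up. This point is on its axis half-way up, 31 mm above its underside; absent (None) in some starts
- weight_d_centre (a point): a check weight of bright steel, 62 mm tall, 200 g: a round body 46 mm across and 30 mm tall, then a neck and a round knob 22 mm across from 42 to 62 mm up. This point is on its axis half-way up, 31 mm above its underside; absent (None) in some starts
- driver: bystander: red-handled torque screwdriver 190 mm long lying at the back; origin at its underside
- label_reel: bystander: orange label reel 63 x 74 x 30 mm at the left back; origin at its underside
There are look-alikes about, which are no part of the job. Leave any green or yellow look-alike of the part that bears weight_d_centre alone.

How it is judged:
On the way, in this order (a step that is already met when the one before it is completed fails the run):
1. the probe's stylus is pressed on the near left pad (value of joint stylus above 0.0004 m and distance between probe_tip and pad_1 below 0.0125 m), for 0.1 s.
2. the probe's stylus is pressed on the near right pad (value of joint stylus above 0.0004 m and distance between probe_tip and pad_2 below 0.0125 m), for 0.1 s.
3. the probe's stylus is pressed on the far right pad (value of joint stylus above 0.0004 m and distance between probe_tip and pad_3 below 0.0125 m), for 0.1 s.
4. the probe's stylus is pressed on the far left pad (value of joint stylus above 0.0004 m and distance between probe_tip and pad_4 below 0.0125 m), for 0.1 s.
5. the pan lies level and fully down on the stage, over the pins, let go (horizontal distance between pan and base below 0.006 m and z of pan in the frame of base between 0.026 and 0.034 m and angle between pan's own z axis and vertical below 0.028 rad and contact force between the fingers and pan below 0.1 N), for 0.3 s.
At the end, for the whole second after the job is handed in: Pan within 6 mm of the stage centre, 4 mm of its seated height, level to 0.028 rad; probe upright in its stand (12 mm, 0.12 rad, flange within 8 mm of the plate); every weight upright (0.12 rad) on the deck, centre within 78 mm of the pan centre along each pan axis; pan at rest (horizontal distance between pan and base below 0.006 m and z of pan in the frame of base between 0.026 and 0.034 m and angle between pan's own z axis and vertical below 0.028 rad and horizontal distance between probe_grip and stand_top below 0.012 m and angle between each of probe_grip, weight_a_centre, weight_b_centre, weight_c_centre, weight_d_centre's own z axis and vertical below 0.12 rad and z of probe_grip in the frame of stand_top between 0.03 and 0.044 m and linear speed of pan below 0.02 m/s and x of weight_a_centre in the frame of pan between -0.078 and 0.078 m and y of weight_a_centre in the frame of pan between -0.078 and 0.078 m and z of weight_a_centre in the frame of pan between 0.037 and 0.052 m and x of weight_b_centre in the frame of pan between -0.078 and 0.078 m and y of weight_b_centre in the frame of pan between -0.078 and 0.078 m and z of weight_b_centre in the frame of pan between 0.037 and 0.052 m and x of weight_c_centre in the frame of pan between -0.078 and 0.078 m and y of weight_c_centre in the frame of pan between -0.078 and 0.078 m and z of weight_c_centre in the frame of pan between 0.037 and 0.052 m and x of weight_d_centre in the frame of pan between -0.078 and 0.078 m and y of weight_d_centre in the frame of pan between -0.078 and 0.078 m and z of weight_d_centre in the frame of pan between 0.037 and 0.052 m); the robot touches nothing.
It fails at once if the screwdriver or the label reel is pushed more than 30 mm (distance of any of driver, label_reel from where it was at the start of the episode above 0.03 m).
Of weight_a, weight_b, weight_c, weight_d only 2 to 4 are there at a start; the rules pass over those that are not, and their reading is None.
At some moment in a run one of weight_a, weight_b, weight_c, weight_d may be knocked a few centimetres aside while the robot is not near it.
It also fails if it takes over 210 s, if anything falls off the work surface, if the arm or the gripper's body presses on something with over 40 N, if the wrist force passes 120 N, or if a joint passes its speed limit or range.

## Working session

There is one attempt and no reset: what is moved stays moved. The work goes in short steps, Python scripts to look and compute and a tool call to move; the robot and the scene stay as the last step left them, time stands still between calls to the robot, and variables do not carry over. Pictures are saved under pics/ and viewed, about 12 in all and at most 16, crops included, and the job is handed in when it is done.

Besides the shell and the picture viewer there is one more tool, called after "Request:" as name(argument=value, ...), one argument or row to a line, values as JSON. carry_out: Moves the arm, as the interface text tells. Its arguments: {"type":"object","properties":{"grip":{"type":"array","items":{"type":"number"}},"linear":{"type":"array","items":{"type":"array","items":{"type":"number"}}},"yaw":{"type":"array","items":{"type":"number"}},"force":{"type":"number"}},"required":["grip","linear","yaw"]}

```bash
mkdir -p pics; cat > h.py <<'E'
import numpy as np, cv2
from workcell import env
def grab(n,save=None):
    im,d=env.grab_frame(n)
    im=np.array(im); d=np.array(d)
    np.savez('last_%s.npz'%n,im=im,d=d)
    if save: cv2.imwrite('pics/'+save,im[:,:,::-1])
    return im,d
def last(n):
    z=np.load('last_%s.npz'%n); return z['im'],z['d']
def K(n):
    p=env.camera_params(n); f=192/np.tan(np.radians(p['fov_y'])/2)
    return f,p['cx'],p['cy'],np.array(p['origin']),np.array(p['orientation'])
def ray(n,u,v):
    f,cx,cy,o,R=K(n); return o,R@np.array([(u-cx)/f,(v-cy)/f,1.])
def plane(n,u,v,z):
    o,r=ray(n,u,v); return o+r*(z-o[2])/r[2]
def cloud(n,d):
    f,cx,cy,o,R=K(n); v,u=np.mgrid[:384,:512]
    P=np.stack([(u-cx)/f*d,(v-cy)/f*d,d],-1)@R.T+o
    P[d<=0]=np.nan; return P
def proj(n,p):
    f,cx,cy,o,R=K(n); c=R.T@(np.array(p)-o); return c[0]/c[2]*f+cx,c[1]/c[2]*f+cy
E
python3 - <<'E'
from h import *
for n in('scene','top'):
    im,d=grab(n,n+'0.png'); print(n,env.camera_params(n))
s=env.get_state();print(s)
a=cv2.imread('pics/scene0.png')
E
```

```text
scene {'fov_y': 53.24235105936251, 'cx': 256.8231258874539, 'cy': 195.85370115884012, 'origin': array([-0.09358752,  0.60082057,  0.62016587]), 'orientation': array([[-0.67609434, -0.36900676,  0.63775422],
       [-0.73655337,  0.36154362, -0.57164267],
       [-0.01963596, -0.8562244 , -0.51623077]])}
top {'fov_y': 51.55795322478604, 'cx': 253.6108956217709, 'cy': 194.94562694271815, 'origin': array([0.47128439, 0.02628193, 1.39550909]), 'orientation': array([[-0.02680849, -0.99799392,  0.0573536 ],
       [-0.99957834,  0.02612238, -0.01267938],
       [ 0.01115573, -0.05766933, -0.99827341]])}
{'time': 0.1, 'qpos': array([-1.27397708e+00,  3.42643023e-01,  1.52492997e+00,  1.86307436e-05,
        1.27538009e+00, -1.45978492e-01]), 'joint_velocities': array([-9.01495755e-05,  5.07911898e-04, -1.62054279e-03,  2.20663231e-03,
       -1.76439130e-03,  1.00509703e-03]), 'effort': array([ 3.82853817e-03, -4.32003665e+01, -2.44696641e+01,  7.20972405e-02,
        5.25419530e-02, -4.64104096e-05]), 'eef_pos': array([ 0.22487521, -0.47400199,  0.2261167 ]), 'eef_rot': array([[ 4.28463886e-01, -9.03558827e-01, -3.80854282e-04],
       [-9.03557908e-01, -4.28464001e-01,  1.30615355e-03],
       [-1.34336892e-03, -2.15515726e-04, -9.99999074e-01]]), 'force': array([ 0.24024389, -0.11954149,  0.10199176]), 'ft_torque': array([-0.03728218,  0.0182335 ,  0.0249369 ]), 'gripper_width': 0.9988797444384045}
```

View pics/scene0.png

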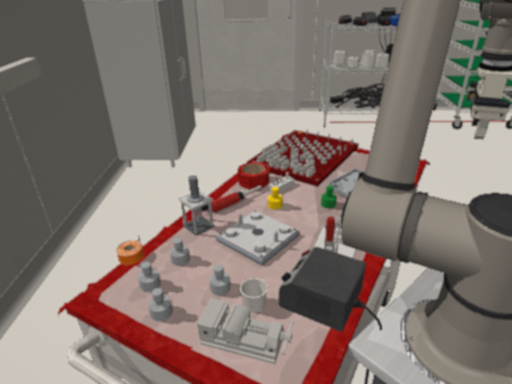

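View pics/top0.png

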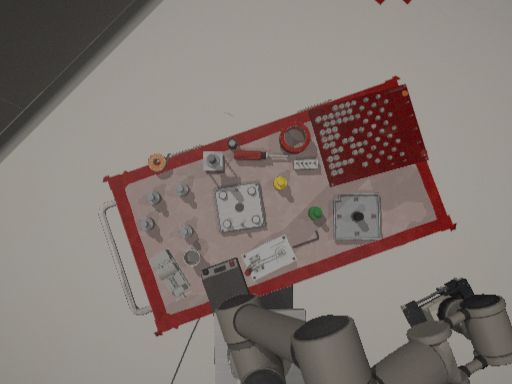

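The scene view shows the stage at about (258,235), the probe in its stand at (195,205), and grey weights at (180,253), (149,276), (160,305) and (220,280). In the top view the stage is at (240,208), the stand at (213,160) and the pan at (357,216). Its weights are at (154,199), (182,190), (147,223) and (186,231), with yellow and green look-alikes nearby.

```bash
python3 - <<'E'
from h import *
t,dt=last('top'); s,ds=last('scene')
def crop(im,u,v,w,h): return cv2.resize(im[v-h//2:v+h//2,u-w//2:u+w//2,::-1],(400,300),interpolation=cv2.INTER_CUBIC)
m=np.vstack([np.hstack([crop(t,240,200,100,76),crop(t,357,216,100,76)]),np.hstack([crop(s,245,225,132,100),crop(t,165,210,100,76)])])
cv2.imwrite('pics/m1.png',m)
P=cloud('top',dt)
for nm,(u,v) in dict(base=(240,208),stand=(213,160),pan=(357,216),w1=(154,199),w2=(182,190),w3=(147,223),w4=(186,231),g=(316,212),obj=(232,143)).items():
    print(nm,P[v,u].round(3), 'maxz',np.nanmax(P[v-7:v+8,u-7:u+8,2]).round(3))
Ps=cloud('scene',ds)
for nm,(u,v) in dict(w1=(180,253),w2=(149,276),w3=(160,305),w4=(220,280)).items():
    print(nm,Ps[v,u].round(3))
E
```

```text
base [0.506 0.057 0.023] maxz 0.028
stand [0.657 0.136 0.146] maxz 0.161
pan [ 0.468 -0.337  0.058] maxz 0.065
w1 [0.545 0.351 0.03 ] maxz 0.068
w2 [0.571 0.251 0.053] maxz 0.068
w3 [0.463 0.37  0.052] maxz 0.067
w4 [0.433 0.239 0.058] maxz 0.069
g [ 0.485 -0.199  0.06 ] maxz 0.068
obj [0.732 0.079 0.032] maxz 0.046
w1 [0.569 0.259 0.029]
w2 [0.547 0.354 0.031]
w3 [0.454 0.381 0.033]
w4 [0.428 0.247 0.031]
```

View pics/m1.png

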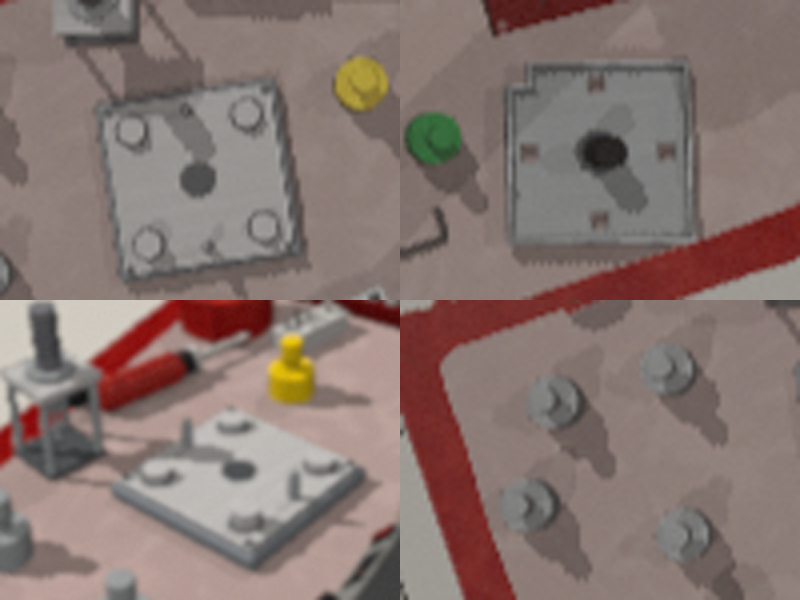

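The crops show four pads on the stage, which is turned a few degrees, and the pan with its notch at top-left in the top view (world +x,+y). The pan is nearly axis-aligned and there are four grey weights. Next I'll measure the poses.

```bash
python3 - <<'E'
from h import *
for n in('top','scene'):
    im,d=last(n); P=cloud(n,d); 
    def pts(c,r,z0,z1,name):
        m=(np.hypot(P[...,0]-c[0],P[...,1]-c[1])<r)&(P[...,2]>z0)&(P[...,2]<z1)
        q=P[m]; print(n,name,len(q),end=' '); return q
    for nm,c,z in(('base',(.506,.057),(.012,.036)),('pan',(.47,-.337),(.010,.03))):
        q=pts(c,.14,*z,nm)
        if len(q)>50:
            r=cv2.minAreaRect((q[:,:2]*1000).astype(np.float32)); print(np.round(r[0],1),np.round(r[1],1),round(r[2],2), 'medz',np.median(q[:,2]).round(4))
    for nm,c,z in(('panknob',(.47,-.337),(.045,.075)),('probe',(.655,.136),(.135,.19)),('plate',(.655,.136),(.08,.1)),('w1',(.545,.353),(.045,.08)),('w2',(.57,.255),(.045,.08)),('w3',(.46,.373),(.045,.08)),('w4',(.43,.242),(.045,.08))):
        q=pts(c,.05,*z,nm)
        if len(q): lo,hi=q.min(0),q.max(0); print('mid',((lo+hi)/2).round(4),'med',np.median(q,0).round(4),'ext',(hi-lo).round(3))
E
```

```text
top base 2038 [511.9  60.4] [159.5 159.4] 7.06 medz 0.0205
top pan 2006 [ 491.3 -336.6] [257.1 235.3] 72.33 medz 0.0149
top panknob 60 mid [ 0.4695 -0.3445  0.0553] med [ 0.4695 -0.3432  0.0577] ext [0.024 0.026 0.02 ]
top probe 52 mid [0.6646 0.1426 0.149 ] med [0.6637 0.1413 0.1562] ext [0.021 0.022 0.023]
top plate 302 mid [0.6653 0.1426 0.0915] med [0.6594 0.1374 0.0909] ext [0.062 0.064 0.017]
top w1 37 mid [0.5521 0.3541 0.0569] med [0.5532 0.3531 0.062 ] ext [0.018 0.019 0.022]
top w2 39 mid [0.5782 0.2565 0.0589] med [0.578  0.2558 0.062 ] ext [0.02  0.019 0.018]
top w3 38 mid [0.462  0.3782 0.0571] med [0.4621 0.3774 0.0613] ext [0.017 0.02  0.02 ]
top w4 38 mid [0.4336 0.2452 0.0572] med [0.4336 0.2448 0.0616] ext [0.02  0.019 0.024]
scene base 2259 [511.7  62.2] [163.1 158.8] 7.91 medz 0.0215
scene pan 646 [ 539.1 -301.8] [126.1 244.8] 17.59 medz 0.0163
scene panknob 23 mid [ 0.4738 -0.3408  0.0539] med [ 0.4736 -0.3355  0.0582] ext [0.017 0.019 0.017]
scene probe 102 mid [0.6655 0.1438 0.1472] med [0.6589 0.1467 0.15  ] ext [0.024 0.023 0.024]
scene plate 320 mid [0.6664 0.1419 0.0898] med [0.6505 0.1517 0.0915] ext [0.069 0.066 0.02 ]
scene w1 112 mid [0.5519 0.3555 0.0553] med [0.547  0.3566 0.0603] ext [0.021 0.022 0.019]
scene w2 93 mid [0.5782 0.2574 0.0552] med [0.5742 0.2594 0.0612] ext [0.021 0.02  0.02 ]
scene w3 135 mid [0.4628 0.3795 0.0551] med [0.4579 0.3804 0.0607] ext [0.023 0.021 0.02 ]
scene w4 113 mid [0.4337 0.2464 0.0551] med [0.4292 0.2485 0.0604] ext [0.021 0.02  0.02 ]
```

```bash
cat >> h.py <<'E'
def go(x,y,z):
    s=env.get_state(); d=np.array(s['eef_rot']).T@(np.array([x,y,z])-s['eef_pos'])/0.03
    return d.round(2)
def st():
    s=env.get_state(); R=s['eef_rot']; print('t',s['time'],'pos',np.round(s['eef_pos'],4),'xyaw',round(float(np.degrees(np.arctan2(R[1][0],R[0][0]))),2),'F',np.round(s['force'],2),'w',round(s['gripper_width'],3),'q',np.round(s['qpos'],2))
E
python3 - <<'E'
from h import *
print(go(.665,.143,.24))
im,d=last('top');P=cloud('top',d)
# pads: heights and refined
c,s=np.cos(np.radians(7.4)),np.sin(np.radians(7.4))
for n in('top','scene'):
  P=cloud(n,last(n)[1])
  for a,b in((-50,50),(-50,-50),(50,-50),(50,50)):
    p=np.array([.512+(a*c-b*s)/1e3,.061+(a*s+b*c)/1e3]); m=np.hypot(P[...,0]-p[0],P[...,1]-p[1])<.008
    print(n,p.round(3),'z',np.nanmedian(P[m][:,2]).round(4))
  m=(abs(P[...,0]-.47)<.09)&(abs(P[...,1]+.342)<.09)&(P[...,2]>.011)&(P[...,2]<.035); q=P[m]
  r=cv2.minAreaRect((q[:,:2]*1000).astype(np.float32)); print(n,'pan',r)
E
```

```text
[-12.3  -22.07  -0.44]
top [0.456 0.104] z 0.0372
top [0.469 0.005] z 0.0329
top [0.568 0.018] z 0.0296
top [0.555 0.117] z 0.029
top pan ((469.1131591796875, -345.57940673828125), (162.43695068359375, 160.08609008789062), 89.3680191040039)
scene [0.456 0.104] z 0.0372
scene [0.469 0.005] z 0.0312
scene [0.568 0.018] z 0.032
scene [0.555 0.117] z 0.032
scene pan ((526.3309936523438, -340.3978271484375), (78.42169189453125, 178.9077911376953), 17.58711051940918)
```

Request:
carry_out(
  grip=[1, 1, 1, 1, 1, 1, 1, 1, 1, 1, 1, 1],
  linear=[
    [-0.6, -1.1, -0.4],
    [-1.5, -2.7, -0.44],
    [-2.3, -4.1, -0.44],
    [-3.1, -5.5, -0.44],
    [-3.9, -7, -0.44],
    [-4.7, -8.4, -0.44],
    [-5.5, -9.8, -0.44],
    [-6.3, -11.3, -0.44],
    [-7.1, -12.7, -0.44],
    [-8, -14.3, -0.44],
    [-9, -16, -0.44],
    [-9.6, -17.2, -0.44],
  ],
  yaw=[0.5, 1, 2, 3, 3, 3, 3, 3, 3, 3, 3, 3],
  force=30,
)

```text
time: 1.3
eef_pos: [0.5657, 0.0055, 0.2396]
eef_rot: [[0.129, -0.992, -0.001], [-0.992, -0.129, -0.0], [0.0, 0.001, -1.0]]
force: [0.8, -1.3, 0.5]
gripper_width: 0.997
```

```bash
python3 -c "
from h import *
st(); print(go(.665,.143,.24))"
```

```text
t 1.3 pos [0.5657 0.0055 0.2396] xyaw -82.61 F [ 0.77 -1.26  0.51] w 0.997 q [-0.13  0.41  1.39 -0.    1.35  1.32]
[-4.12 -3.87 -0.02]
```

Request:
carry_out(
  grip=[1, 1, 1, 1, 1, 1, 1, 1],
  linear=[
    [-1.2, -1.1, 0],
    [-2.2, -2.1, 0],
    [-3.2, -3.1, 0],
    [-3.9, -3.65, 0],
    [-4.1, -3.85, 0],
    [-4.1, -3.85, 0],
    [-4.1, -3.85, 0],
    [-4.1, -3.85, 0],
  ],
  yaw=[0, 0, 0, 0, 0, 0, 0, 0],
)

```text
time: 2.1
eef_pos: [0.6635, 0.1387, 0.2403]
eef_rot: [[0.127, -0.992, -0.0], [-0.992, -0.127, -0.0], [0.0, 0.0, -1.0]]
force: [0.4, 0.4, -0.0]
gripper_width: 0.999
```

```bash
python3 -c "
from h import *
st(); print(go(.665,.143,.109))"
```

```text
t 2.1 pos [0.6635 0.1387 0.2403] xyaw -82.72 F [ 0.43  0.39 -0.03] w 0.999 q [ 0.09  0.63  1.01 -0.    1.5   1.54]
[-0.14 -0.07  4.38]
```

Request:
carry_out(
  grip=[1, 1, 1, 1, 1, 1, 0, 0, 0, 0, 0, 0],
  linear=[
    [-0.14, -0.07, 1],
    [-0.14, -0.07, 2],
    [-0.14, -0.07, 3],
    [-0.14, -0.07, 4],
    [-0.14, -0.07, 4.38],
    [-0.14, -0.07, 4.38],
    [-0.14, -0.07, 4.38],
    [-0.14, -0.07, 4.38],
    [-0.14, -0.07, 4.38],
    [-0.14, -0.07, 4.38],
    [-0.14, -0.07, 4.38],
    [-0.14, -0.07, 4.38],
  ],
  yaw=[0, 0, 0, 0, 0, 0, 0, 0, 0, 0, 0, 0],
  force=30,
)

```text
time: 3.3
eef_pos: [0.6654, 0.1447, 0.1087]
eef_rot: [[0.128, -0.992, 0.0], [-0.992, -0.128, -0.0], [0.0, -0.0, -1.0]]
force: [0.8, -0.3, 0.1]
gripper_width: 0.526
```

```bash
python3 -c "
from h import *
st()"
```

```text
t 3.3 pos [0.6654 0.1447 0.1087] xyaw -82.62 F [ 0.75 -0.26  0.06] w 0.526 q [ 0.1   0.73  1.2  -0.    1.22  1.54]
```

Request:
carry_out(
  grip=[0, 0, 0, 0, 0, 0, 0, 0],
  linear=[
    [0, 0, 0],
    [0, 0, 0],
    [0, 0, 0],
    [0, 0, 0],
    [0, 0, 0],
    [0, 0, 0],
    [0, 0, 0],
    [0, 0, 0],
  ],
  yaw=[0, 0, 0, 0, 0, 0, 0, 0],
  force=30,
)

```text
time: 4.1
eef_pos: [0.6654, 0.1446, 0.1084]
eef_rot: [[0.128, -0.992, -0.0], [-0.992, -0.128, -0.0], [0.0, 0.0, -1.0]]
force: [1.0, -1.0, 0.0]
gripper_width: 0.254
```

Request:
carry_out(
  grip=[0, 0, 0, 0, 0, 0, 0, 0, 0, 0, 0, 0],
  linear=[
    [0, 0, -0.7],
    [0, 0, -1.7],
    [0, 0, -2.7],
    [0, 0, -3.5],
    [0, 0, -3.6],
    [0.1, 1, -3.6],
    [0.2, 2.4, -3.6],
    [0.3, 3.8, -3.6],
    [0.35, 5.2, -3.6],
    [0.4, 6.4, -3.6],
    [0.46, 7, -3.6],
    [0.46, 7.08, -3.6],
  ],
  yaw=[0, 0, 0, 0, 0, 0, 0, 0, 0, 0, 0, 0],
)

```text
time: 5.3
eef_pos: [0.454, 0.1035, 0.2156]
eef_rot: [[0.128, -0.992, -0.003], [-0.992, -0.128, -0.0], [-0.0, 0.003, -1.0]]
force: [-0.3, 0.1, -1.4]
gripper_width: 0.252
```

```bash
python3 -c "
from h import *
st(); grab('scene','s2.png'); im,d=last('scene')
cv2.imwrite('pics/s2.png',cv2.resize(im[130:300,140:400,::-1],(780,510)))
st(); print(go(.456,.104,.140))"
```

```text
t 5.3 pos [0.454  0.1035 0.2156] xyaw -82.63 F [-0.35  0.08 -1.42] w 0.252 q [0.06 0.25 1.69 0.   1.2  1.5 ]
t 5.35 pos [0.4553 0.1037 0.2159] xyaw -82.63 F [ 0.87  0.63 -1.37] w 0.253 q [0.06 0.25 1.69 0.   1.2  1.5 ]
[-0.01 -0.03  2.53]
```

View pics/s2.png

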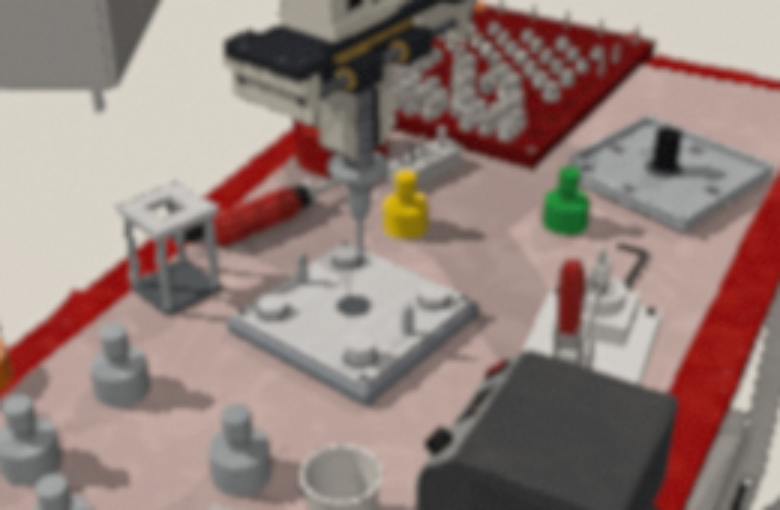

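The picture shows the probe held upright above the near-left pad and the stand empty at crop (165,225). I'll descend to z≈0.1275, where only a high pad would touch.

Request:
carry_out(
  grip=[0, 0, 0, 0, 0, 0, 0, 0],
  linear=[
    [0, 0, 0.8],
    [0, 0, 1.7],
    [0, 0, 2.4],
    [0, 0, 2.7],
    [0, 0, 2.95],
    [0, 0, 2.95],
    [0, 0, 2.95],
    [0, 0, 2.95],
  ],
  yaw=[0, 0, 0, 0, 0, 0, 0, 0],
)

```text
time: 6.15
eef_pos: [0.4571, 0.1037, 0.1288]
eef_rot: [[0.128, -0.992, 0.001], [-0.992, -0.128, 0.0], [0.0, -0.001, -1.0]]
force: [-1.2, -0.1, 0.5]
gripper_width: 0.256
```

Request:
carry_out(
  grip=[0, 0, 0, 0, 0],
  linear=[
    [0, 0, 0.08],
    [0, 0, 0.1],
    [0, 0, 0.1],
    [0, 0, 0.1],
    [0, 0, 0.1],
  ],
  yaw=[0, 0, 0, 0, 0],
)

```text
time: 6.65
eef_pos: [0.4569, 0.1037, 0.1252]
eef_rot: [[0.128, -0.992, 0.001], [-0.992, -0.128, -0.0], [0.0, -0.001, -1.0]]
force: [0.9, 0.3, 0.4]
gripper_width: 0.259
```

```bash
python3 -c "
from h import *
st(); print(go(.469,.005,.150))"
```

```text
t 6.65 pos [0.4569 0.1037 0.1252] xyaw -82.63 F [0.9  0.29 0.37] w 0.259 q [ 0.06  0.36  1.82 -0.    0.96  1.5 ]
[ 3.31  0.02 -0.83]
```

Request:
carry_out(
  grip=[0, 0, 0, 0, 0, 0, 0, 0, 0, 0, 0, 0],
  linear=[
    [0, 0, -0.7],
    [0, 0, -1.33],
    [0.8, 0, -1.33],
    [2.2, 0, -1.33],
    [3.2, 0.02, -1.33],
    [3.31, 0.02, -1.3],
    [3.31, 0.02, -0.7],
    [3.31, 0.02, 0],
    [3.31, 0.02, 0.13],
    [3.31, 0.02, 0.13],
    [3.31, 0.02, 0.13],
    [3.31, 0.02, 0.13],
  ],
  yaw=[0, 0, 0, 0, 0, 0, 0, 0, 0, 0, 0, 0],
)

```text
time: 7.85
eef_pos: [0.469, 0.0054, 0.1219]
eef_rot: [[0.129, -0.992, 0.001], [-0.992, -0.129, -0.0], [0.0, -0.001, -1.0]]
force: [-0.7, -0.3, 0.7]
gripper_width: 0.257
```

```bash
python3 -c "
from h import *
st(); print(go(.568,.018,.120))"
```

```text
t 7.85 pos [0.469  0.0054 0.1219] xyaw -82.61 F [-0.68 -0.29  0.66] w 0.257 q [-0.15  0.36  1.82  0.    0.96  1.29]
[ 0.01 -3.33  0.07]
```

Request:
carry_out(
  grip=[0, 0, 0, 0, 0, 0, 0, 0, 0, 0, 0, 0],
  linear=[
    [0, 0, 0.05],
    [0, 0, 0.05],
    [0, 0, -0.7],
    [0, -0.4, -1.3],
    [0, -1.6, -1.3],
    [0, -2.8, -1.3],
    [0, -3.33, -1.2],
    [0, -3.33, -0.5],
    [0, -3.33, 0.05],
    [0, -3.33, 0.07],
    [0, -3.33, 0.07],
    [0, -3.33, 0.07],
  ],
  yaw=[0, 0, 0, 0, 0, 0, 0, 0, 0, 0, 0, 0],
)

```text
time: 9.05
eef_pos: [0.5679, 0.0179, 0.12]
eef_rot: [[0.128, -0.992, 0.001], [-0.992, -0.128, -0.0], [0.0, -0.001, -1.0]]
force: [-1.9, -0.7, -0.0]
gripper_width: 0.253
```

```bash
python3 -c "
from h import *
st(); print(go(.555,.117,.120))"
```

```text
t 9.05 pos [0.5679 0.0179 0.12  ] xyaw -82.63 F [-1.93 -0.66 -0.05] w 0.253 q [-0.1   0.52  1.55 -0.    1.07  1.34]
[-3.33  0.   -0.  ]
```

Request:
carry_out(
  grip=[0, 0, 0, 0, 0, 0, 0, 0, 0, 0, 0, 0],
  linear=[
    [0, 0, 0.05],
    [0, 0, 0.05],
    [0, 0, -0.7],
    [0, 0, -1.4],
    [-1.1, 0, -1.4],
    [-2.5, 0, -1.4],
    [-3.33, 0, -1.3],
    [-3.33, 0, -0.6],
    [-3.33, 0, 0],
    [-3.33, 0, 0.02],
    [-3.33, 0, 0.02],
    [-3.33, 0, 0.02],
  ],
  yaw=[0, 0, 0, 0, 0, 0, 0, 0, 0, 0, 0, 0],
)

```text
time: 10.25
eef_pos: [0.5552, 0.1169, 0.1194]
eef_rot: [[0.128, -0.992, 0.001], [-0.992, -0.128, 0.0], [0.0, -0.001, -1.0]]
force: [-1.6, 0.1, 0.8]
gripper_width: 0.256
```

```bash
python3 -c "
from h import *
st(); print(go(.6654,.1446,.205))"
```

```text
t 10.25 pos [0.5552 0.1169 0.1194] xyaw -82.65 F [-1.61  0.14  0.83] w 0.256 q [ 0.07  0.52  1.55 -0.    1.07  1.51]
[-0.45 -3.76 -2.85]
```

Pad 1 touched with TCP at 0.1288, 5 mm before a low pad could, so it is the high one, and depth agrees. Returning the probe.

Request:
carry_out(
  grip=[0, 0, 0, 0, 0, 0, 0, 0, 0, 0, 0, 0],
  linear=[
    [0, 0, 0.02],
    [0, 0, -0.8],
    [0, 0, -1.9],
    [0, 0, -3],
    [-0.05, -0.5, -3.4],
    [-0.15, -1.5, -3.4],
    [-0.35, -2.8, -3.4],
    [-0.45, -3.5, -3.4],
    [-0.45, -3.76, -3.4],
    [-0.45, -3.76, -3.4],
    [-0.45, -3.76, -3.4],
    [-0.45, -3.76, -3.4],
  ],
  yaw=[0, 0, 0, 0, 0, 0, 0, 0, 0, 0, 0, 0],
)

```text
time: 11.45
eef_pos: [0.6643, 0.1446, 0.2209]
eef_rot: [[0.128, -0.992, -0.0], [-0.992, -0.128, -0.0], [0.0, 0.0, -1.0]]
force: [-0.0, 1.4, -1.3]
gripper_width: 0.252
```

```bash
python3 -c "
from h import *
st(); print(go(.6654,.1446,.1084))"
```

```text
t 11.45 pos [0.6643 0.1446 0.2209] xyaw -82.64 F [-0.03  1.39 -1.31] w 0.252 q [ 0.1   0.64  1.04 -0.    1.46  1.54]
[ 0.   -0.04  3.75]
```

Request:
carry_out(
  grip=[0, 0, 0, 0, 0, 0, 0, 0, 0],
  linear=[
    [0, -0.04, 0.6],
    [0, -0.04, 1.2],
    [0, -0.04, 1.8],
    [0, -0.04, 2.4],
    [0, -0.04, 3],
    [0, -0.04, 3.5],
    [0, -0.04, 3.7],
    [0, -0.04, 3.73],
    [0, -0.04, 3.73],
  ],
  yaw=[0, 0, 0, 0, 0, 0, 0, 0, 0],
)

```text
time: 12.35
eef_pos: [0.6664, 0.145, 0.1093]
eef_rot: [[0.128, -0.992, 0.001], [-0.992, -0.128, 0.0], [0.0, -0.001, -1.0]]
force: [0.3, 0.5, -0.9]
gripper_width: 0.257
```

Request:
carry_out(
  grip=[0.6, 0.6, 0.6, 0.6, 0.6, 0.6, 0.6, 0.6, 0.6, 0.6, 0.6, 0.6],
  linear=[
    [0, 0, 0],
    [0, 0, 0],
    [0, 0, 0],
    [0, 0, 0],
    [0, 0, 0],
    [0, 0, 0],
    [0, 0, -0.6],
    [0, 0, -1.5],
    [0, 0, -2.6],
    [0, 0, -3.6],
    [0, 0, -4.3],
    [0, 0, -4.3],
  ],
  yaw=[0, 0, 0, 0, 0, 0, 0, 0, 0, 0, 0, 0],
)

```text
time: 13.55
eef_pos: [0.6677, 0.1452, 0.2416]
eef_rot: [[0.128, -0.992, 0.007], [-0.992, -0.128, 0.001], [0.0, -0.007, -1.0]]
force: [-0.1, 0.1, 1.0]
gripper_width: 0.601
```

```bash
python3 -c "
from h import *
st(); grab('scene'); im,d=grab('top')
s=last('scene')[0]
a=cv2.resize(s[130:350,100:320,::-1],(400,400));b=cv2.resize(im[130:250,120:240,::-1],(400,400))
cv2.imwrite('pics/m3.png',np.hstack([a,b]))
P=cloud('scene',last('scene')[1]);m=(np.hypot(P[...,0]-.6655,P[...,1]-.143)<.03)&(P[...,2]>.14)&(P[...,2]<.17);print((P[m].min(0)+P[m].max(0))/2,P[m].max(0))
print(go(.4695,-.344,.16))"
```

```text
t 13.55 pos [0.6677 0.1452 0.2416] xyaw -82.63 F [-0.15  0.14  0.99] w 0.601 q [ 0.1   0.64  1.   -0.    1.5   1.54]
[0.66544647 0.14594347 0.14961504] [0.67783505 0.15702387 0.15879216]
[15.32  8.59  2.57]
```

View pics/m3.png

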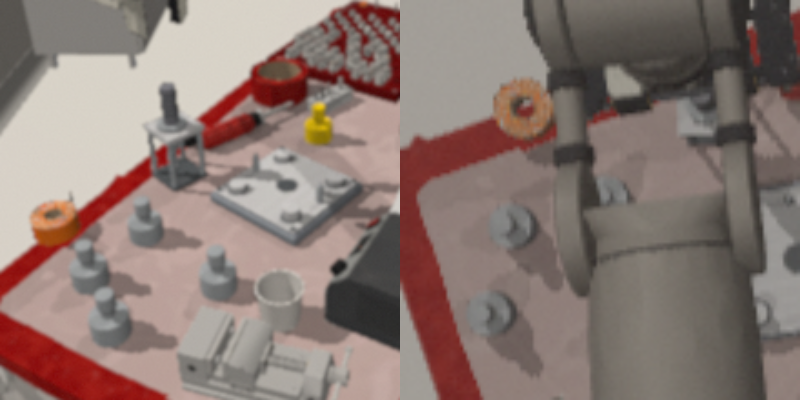

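The probe is upright in its stand (its grip tip in the left crop at (168,100)) and the weights haven't moved. Now to the pan.

Request:
carry_out(
  grip=[0.6, 0.6, 0.6, 0.6, 0.6, 0.6, 0.6, 0.6, 0.6, 0.6, 0.6, 0.6],
  linear=[
    [0.6, 0.3, 0],
    [1.8, 1, 0],
    [3.2, 1.8, 0],
    [4.6, 2.6, 0],
    [6, 3.4, 0.3],
    [7.4, 4.2, 0.7],
    [8.8, 5, 1.2],
    [10.2, 5.8, 1.7],
    [11.6, 6.6, 2.2],
    [13, 7.4, 2.5],
    [14.4, 8.1, 2.57],
    [15.2, 8.55, 2.57],
  ],
  yaw=[0, 0, 0, 0, 0, 0, 0, 0, 0, 0, 0, 0],
)

```text
time: 14.85
eef_pos: [0.4678, -0.3425, 0.1578]
eef_rot: [[0.126, -0.992, -0.003], [-0.992, -0.126, 0.002], [-0.003, 0.003, -1.0]]
force: [0.3, -0.6, -0.5]
gripper_width: 0.604
```

Request:
carry_out(
  grip=[0.6, 0.6, 0.6],
  linear=[
    [0.1, 0.03, 0],
    [0.1, 0.03, 0],
    [0.1, 0.03, 0],
  ],
  yaw=[0, 0, 0],
)

```text
time: 15.15
eef_pos: [0.47, -0.3418, 0.1596]
eef_rot: [[0.129, -0.992, -0.001], [-0.992, -0.129, 0.002], [-0.002, 0.001, -1.0]]
force: [0.8, -0.2, 0.4]
gripper_width: 0.601
```

```bash
python3 -c "
from h import *
st(); print(go(.470,-.344,.024))"
```

```text
t 15.15 pos [ 0.47   -0.3418  0.1596] xyaw -82.58 F [ 0.77 -0.24  0.43] w 0.601 q [-0.76  0.5   1.46  0.    1.18  0.68]
[0.08 0.   4.52]
```

Request:
carry_out(
  grip=[0.6, 0.6, 0.6, 0.6, 0.6, 0.6, 0.6, 0, 0, 0, 0, 0],
  linear=[
    [0.05, 0, 0.8],
    [0.05, 0, 2],
    [0.05, 0, 3],
    [0.05, 0, 4],
    [0.05, 0, 4.4],
    [0.05, 0, 4.5],
    [0.05, 0, 4.5],
    [0.05, 0, 4.5],
    [0.05, 0, 4.5],
    [0.05, 0, 4.5],
    [0.05, 0, 4.5],
    [0.05, 0, 4.5],
  ],
  yaw=[0, 0, 0, 0, 0, 0, 0, 0, 0, 0, 0, 0],
  force=60,
)

```text
time: 16.35
eef_pos: [0.4703, -0.3452, 0.0261]
eef_rot: [[0.128, -0.992, 0.001], [-0.992, -0.128, -0.001], [0.001, -0.001, -1.0]]
force: [-1.0, -1.3, 4.0]
gripper_width: 0.293
```

Request:
carry_out(
  grip=[0, 0, 0, 0],
  linear=[
    [0, 0, 0],
    [0, 0, 0],
    [0, 0, 0],
    [0, 0, 0],
  ],
  yaw=[0, 0, 0, 0],
)

```text
time: 16.75
eef_pos: [0.4703, -0.3452, 0.026]
eef_rot: [[0.128, -0.992, 0.001], [-0.992, -0.128, -0.001], [0.001, -0.001, -1.0]]
force: [-1.6, -0.5, 5.7]
gripper_width: 0.294
```

```bash
python3 -c "
from h import *
st(); print(go(.512,.061,.174))"
```

```text
t 16.75 pos [ 0.4703 -0.3452  0.026 ] xyaw -82.63 F [-1.59 -0.46  5.75] w 0.294 q [-0.76  0.67  1.59 -0.    0.88  0.68]
[-13.24  -3.12  -4.94]
```

Request:
carry_out(
  grip=[0, 0, 0, 0, 0, 0, 0],
  linear=[
    [0, 0, -0.3],
    [0, 0, -0.8],
    [0, 0, -1.8],
    [0, 0, -3],
    [0, 0, -4.2],
    [0, 0, -5],
    [0, 0, -5],
  ],
  yaw=[0, 0, 0, 0, 0, 0, 0],
)

```text
time: 17.45
eef_pos: [0.4713, -0.3456, 0.1788]
eef_rot: [[0.128, -0.992, 0.005], [-0.992, -0.128, -0.004], [0.005, -0.004, -1.0]]
force: [-0.9, -1.0, -3.9]
gripper_width: 0.292
```

```bash
python3 -c "
from h import *
st(); print(go(.512,.061,.174))
im,d=grab('scene')
cv2.imwrite('pics/s4.png',cv2.resize(im[60:260,220:490,::-1],(780,578)))
f,cx,cy,o,R=K('scene')"
```

```text
t 17.45 pos [ 0.4713 -0.3456  0.1788] xyaw -82.63 F [-0.85 -0.97 -3.94] w 0.292 q [-0.76  0.49  1.43  0.    1.22  0.68]
[-13.27  -3.09   0.11]
```

View pics/s4.png

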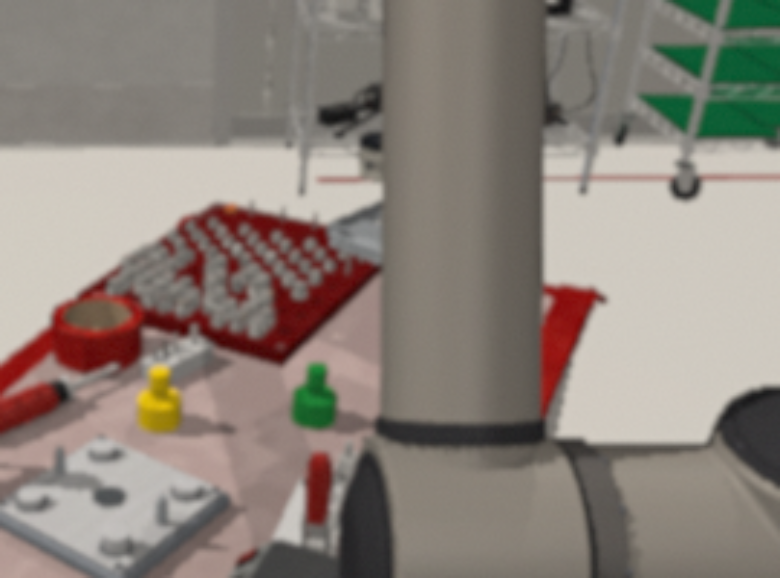

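The arm blocks most of the view, and the pan edge at (360,235) shows it lifted. The force change of −3.9 N matches its weight. Now I'll carry and turn it.

Request:
carry_out(
  grip=[0, 0, 0, 0, 0, 0, 0, 0, 0, 0, 0, 0],
  linear=[
    [-0.5, -0.1, 0],
    [-1.3, -0.3, 0],
    [-2.4, -0.6, 0],
    [-3.6, -0.8, 0],
    [-4.8, -1.1, 0],
    [-6, -1.4, 0],
    [-7.2, -1.7, 0],
    [-8.4, -2, 0],
    [-9.6, -2.2, 0],
    [-10.8, -2.5, 0],
    [-12, -2.8, 0],
    [-12.8, -3, 0],
  ],
  yaw=[-0.6, -1.6, -3, -4.3, -5.6, -6.9, -8.2, -9.5, -10.8, -12.1, -13.4, -14.6],
)

```text
time: 18.7
eef_pos: [0.5084, 0.0502, 0.1729]
eef_rot: [[0.996, 0.093, -0.005], [0.093, -0.996, 0.001], [-0.005, -0.001, -1.0]]
force: [-0.2, -0.2, -4.4]
gripper_width: 0.288
```

```bash
python3 -c "
from h import *
st(); print(go(.512,.061,.14))"
```

```text
t 18.7 pos [0.5084 0.0502 0.1729] xyaw 5.36 F [-0.24 -0.22 -4.37] w 0.288 q [-0.05  0.37  1.64  0.    1.14 -0.15]
[ 0.16 -0.35  1.1 ]
```

Request:
carry_out(
  grip=[0, 0, 0, 0, 0, 0, 0],
  linear=[
    [0.1, -0.2, 0.2],
    [0.15, -0.33, 0.6],
    [0.15, -0.33, 1.2],
    [0.15, -0.33, 1.5],
    [0.15, -0.33, 1.5],
    [0.15, -0.33, 1.5],
    [0.15, -0.33, 1.5],
  ],
  yaw=[-0.6, -1.3, -1.6, -1.67, -1.67, -1.67, -1.67],
)

```text
time: 19.4
eef_pos: [0.514, 0.0578, 0.1308]
eef_rot: [[0.966, 0.258, 0.001], [0.258, -0.966, -0.0], [0.001, 0.0, -1.0]]
force: [0.0, -1.0, -3.7]
gripper_width: 0.293
```

```bash
python3 -c "
from h import *
st()
im,d=grab('scene'); P=cloud('scene',d)
cv2.imwrite('pics/s5.png',cv2.resize(im[140:300,170:370,::-1],(750,600)))
m=(abs(P[...,0]-.512)<.11)&(abs(P[...,1]-.061)<.11)&(P[...,2]>.085)&(P[...,2]<.13)
q=P[m];print(len(q),np.percentile(q[:,2],[5,25,50,75,95]))
qq=q[np.abs(q[:,2]-.115)<.012]; print(cv2.minAreaRect((qq[:,:2]*1000).astype(np.float32)))
"
```

```text
t 19.4 pos [0.514  0.0578 0.1308] xyaw 14.95 F [ 0.01 -1.02 -3.71] w 0.293 q [-0.04  0.43  1.68 -0.    1.03 -0.3 ]
2056 [0.11593671 0.11877711 0.11976482 0.12159676 0.12735937]
((514.5731201171875, 56.86044692993164), (163.41502380371094, 161.13648986816406), 6.953001022338867)
```

View pics/s5.png

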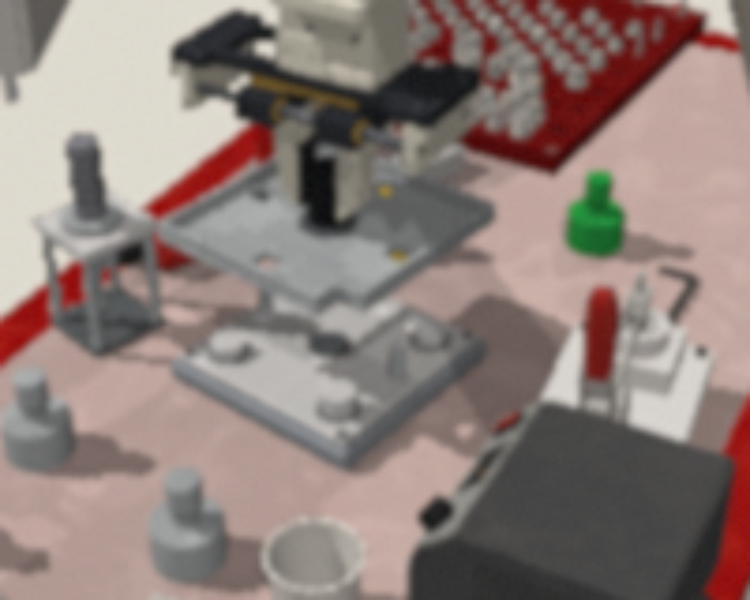

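The pan is level with its notched corner at crop (345,300), directly above the near-left (high) pad. Fine-aligning by (−2,+3.5) mm and lowering.

Request:
carry_out(
  grip=[0, 0, 0, 0, 0, 0],
  linear=[
    [-0.03, -0.1, 0.3],
    [-0.03, -0.13, 0.8],
    [-0.03, -0.13, 1.3],
    [-0.03, -0.13, 1.4],
    [-0.03, -0.13, 1.4],
    [-0.03, -0.13, 1.4],
  ],
  yaw=[-0.1, -0.1, -0.1, -0.1, -0.1, -0.1],
)

```text
time: 20.05
eef_pos: [0.5123, 0.0615, 0.089]
eef_rot: [[0.963, 0.269, 0.001], [0.269, -0.963, -0.0], [0.001, 0.0, -1.0]]
force: [0.7, -0.2, -4.4]
gripper_width: 0.297
```

```bash
python3 -c "
from h import *
st(); print(go(.5118,.0613,.056))"
```

```text
t 20.05 pos [0.5123 0.0615 0.089 ] xyaw 15.6 F [ 0.68 -0.19 -4.4 ] w 0.297 q [-0.03  0.48  1.73 -0.    0.93 -0.3 ]
[-0.02  0.    1.1 ]
```

Request:
carry_out(
  grip=[0, 0, 0, 0, 0, 0, 0],
  linear=[
    [-0.02, 0, 0.25],
    [-0.02, 0, 0.5],
    [-0.02, 0, 0.7],
    [-0.02, 0, 0.85],
    [-0.02, 0, 0.95],
    [-0.02, 0, 1],
    [-0.02, 0, 1],
  ],
  yaw=[0, 0, 0, 0, 0, 0, 0],
)

```text
time: 20.75
eef_pos: [0.5112, 0.0613, 0.0582]
eef_rot: [[0.963, 0.269, -0.0], [0.269, -0.963, -0.0], [-0.0, -0.0, -1.0]]
force: [0.2, -0.5, -4.1]
gripper_width: 0.296
```

Request:
carry_out(
  grip=[0, 0, 0, 0, 0],
  linear=[
    [0, 0, 0.05],
    [0, 0, 0.1],
    [0, 0, 0.1],
    [0, 0, 0.1],
    [0, 0, 0.1],
  ],
  yaw=[0, 0, 0, 0, 0],
)

```text
time: 21.25
eef_pos: [0.5115, 0.0613, 0.0561]
eef_rot: [[0.963, 0.269, 0.001], [0.269, -0.963, -0.0], [0.001, 0.0, -1.0]]
force: [-2.8, -0.5, 6.4]
gripper_width: 0.294
```

Contact came at z=0.056, which matches the seated height (0.026+0.030). Releasing.

Request:
carry_out(
  grip=[0.5, 0.5, 0.5, 0.5, 0.5, 0.5, 0.5, 0.5, 0.5, 0.5, 0.5, 0.5],
  linear=[
    [0, 0, 0],
    [0, 0, 0],
    [0, 0, 0],
    [0, 0, 0],
    [0, 0, 0],
    [0, 0, -0.4],
    [0, 0, -1.2],
    [0, 0, -2.4],
    [0, 0, -3.6],
    [0, 0, -4.2],
    [0, 0, -4.2],
    [0, 0, -4.2],
  ],
  yaw=[0, 0, 0, 0, 0, 0, 0, 0, 0, 0, 0, 0],
)

```text
time: 22.45
eef_pos: [0.511, 0.0613, 0.1816]
eef_rot: [[0.963, 0.269, 0.001], [0.269, -0.963, -0.0], [0.0, 0.0, -1.0]]
force: [-0.4, -0.2, -0.3]
gripper_width: 0.5
```

```bash
cat >> h.py <<'E'
def panfit(n):
    P=cloud(n,last(n)[1]); m=(abs(P[...,0]-.512)<.1)&(abs(P[...,1]-.061)<.1)&(P[...,2]>.034)&(P[...,2]<.062); q=P[m]
    print(n,'pan',cv2.minAreaRect((q[:,:2]*1000).astype(np.float32)))
    c,s=np.cos(.129),np.sin(.129); l=(P[...,:2]-[.512,.061])@np.array([[c,-s],[s,c]])
    m=(abs(l[...,0])<.07)&(abs(l[...,1])<.07)&(np.hypot(l[...,0],l[...,1])>.03)&(P[...,2]>.036)&(P[...,2]<.052)
    A=np.c_[l[m],np.ones(m.sum())]; r=np.linalg.lstsq(A,P[m][:,2],rcond=None)[0]; print('tilt',r.round(4),'z@c',r[2],m.sum())
def weights(n):
    P=cloud(n,last(n)[1])
    im=last(n)[0].astype(int)
    m=(P[...,2]>.044)&(P[...,2]<.08)&(P[...,0]>.35)&(P[...,0]<.7)&(P[...,1]>.17)&(P[...,1]<.45)
    k,lab,stt,_=cv2.connectedComponentsWithStats(m.astype(np.uint8))
    for i in range(1,k):
        if stt[i,4]>15:
            q=P[lab==i]; lo,hi=q.min(0),q.max(0); print(n,((lo+hi)/2).round(4),'ext',(hi-lo).round(3),stt[i,4])
E
python3 -c "
from h import *
st()
im,d=grab('scene'); grab('top')
panfit('scene'); panfit('top'); weights('scene'); weights('top')
cv2.imwrite('pics/s6.png',cv2.resize(im[140:340,120:380,::-1],(780,600)))
"
```

```text
t 22.45 pos [0.511  0.0613 0.1816] xyaw 15.59 F [-0.4  -0.17 -0.28] w 0.5 q [-0.03  0.36  1.62 -0.    1.15 -0.3 ]
scene pan ((512.7149658203125, 59.487274169921875), (163.76095581054688, 162.23951721191406), 7.97794771194458)
tilt [-0.0013  0.0012  0.0447] z@c 0.04466941154760375 1250
top pan ((512.2277221679688, 59.73303985595703), (159.22727966308594, 159.2571258544922), 7.367453575134277)
tilt [-0.0263  0.0078  0.0421] z@c 0.04209939566560213 67
scene [0.6385 0.1712 0.0632] ext [0.007 0.002 0.033] 16
scene [0.5782 0.2569 0.0554] ext [0.023 0.021 0.022] 97
scene [0.5522 0.3546 0.0548] ext [0.024 0.022 0.02 ] 115
scene [0.4335 0.246  0.0548] ext [0.023 0.021 0.021] 117
scene [0.3624 0.2219 0.0483] ext [0.024 0.056 0.008] 88
scene [0.4625 0.3793 0.0549] ext [0.022 0.021 0.022] 137
scene [0.3628 0.3248 0.0611] ext [0.026 0.055 0.005] 159
top [0.578  0.2568 0.0582] ext [0.02  0.019 0.02 ] 39
top [0.5521 0.355  0.0569] ext [0.017 0.019 0.022] 39
top [0.462  0.3782 0.0589] ext [0.017 0.019 0.019] 38
top [0.4336 0.2453 0.0575] ext [0.02  0.02  0.021] 37
top [0.3626 0.3238 0.0569] ext [0.025 0.057 0.019] 75
top [0.3627 0.2247 0.0492] ext [0.02  0.048 0.008] 18
```

View pics/s6.png

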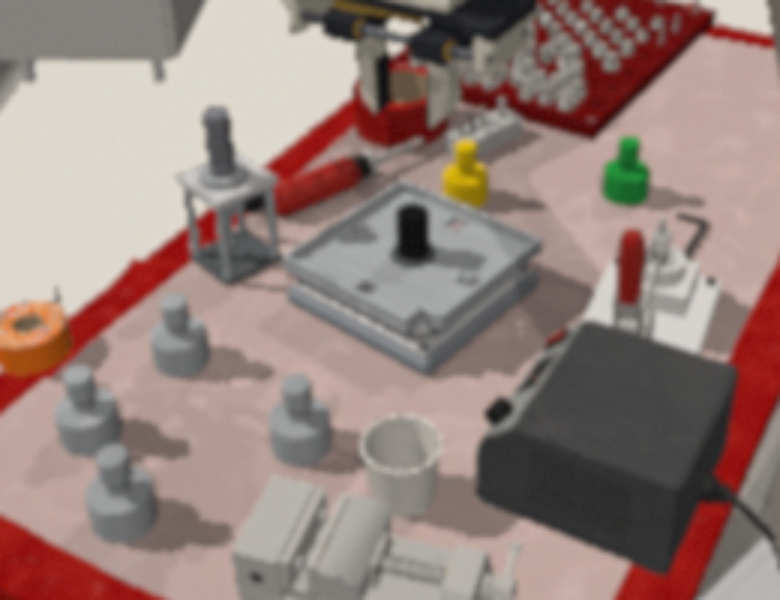

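The pan is seated level: deck fit tilt is about 0.002 and its centre is (512,60) mm, with the notch over the near-left pad at crop (425,320). The weights haven't moved. Going to weight A at (0.578,0.257) and turning the jaws along base y.

```bash
python3 -c "
from h import *
print(go(.578,.2568,.12))"
```

```text
[ 3.93 -5.67  2.  ]
```

Request:
carry_out(
  grip=[0.5, 0.5, 0.5, 0.5, 0.5, 0.5, 0.5, 0.5, 0.5, 0.5, 0.5, 0.5],
  linear=[
    [0.3, -0.5, 0],
    [0.8, -1.2, 0],
    [1.4, -2, 0],
    [2, -2.9, 0],
    [2.6, -3.8, 0],
    [3.2, -4.6, 0],
    [3.7, -5.3, 0.5],
    [3.93, -5.67, 1],
    [3.93, -5.67, 1.7],
    [3.93, -5.67, 2],
    [3.93, -5.67, 2],
    [3.93, -5.67, 2],
  ],
  yaw=[-0.8, -2.1, -3.5, -4.9, -6.3, -7.7, -9.1, -10.5, -11.9, -13.2, -13.63, -13.63],
)

```text
time: 23.75
eef_pos: [0.5781, 0.2566, 0.1192]
eef_rot: [[-0.129, 0.992, -0.004], [0.992, 0.129, -0.001], [-0.001, -0.004, -1.0]]
force: [-0.5, -0.1, -0.4]
gripper_width: 0.497
```

```bash
python3 -c "
from h import *
st();print(go(.578,.2568,.036))"
```

```text
t 23.75 pos [0.5781 0.2566 0.1192] xyaw 97.39 F [-0.48 -0.11 -0.4 ] w 0.497 q [ 0.3   0.63  1.35 -0.    1.17 -1.4 ]
[0.01 0.01 2.77]
```

Request:
carry_out(
  grip=[0.5, 0.5, 0.5, 0.5, 0.5, 0, 0, 0, 0, 0, 0, 0],
  linear=[
    [0, 0, 0.8],
    [0, 0, 1.8],
    [0, 0, 2.5],
    [0, 0, 2.77],
    [0, 0, 2.77],
    [0, 0, 2.77],
    [0, 0, 2.77],
    [0, 0, 2.77],
    [0, 0, 2.77],
    [0, 0, 2.77],
    [0, 0, 2.77],
    [0, 0, 2.77],
  ],
  yaw=[0, 0, 0, 0, 0, 0, 0, 0, 0, 0, 0, 0],
  force=30,
)

```text
time: 24.95
eef_pos: [0.5796, 0.2572, 0.0391]
eef_rot: [[-0.128, 0.992, 0.002], [0.992, 0.128, 0.001], [0.0, 0.002, -1.0]]
force: [-0.7, 2.0, 5.8]
gripper_width: 0.233
```

```bash
python3 -c "
from h import *
st();print(go(.5483,.1076,.125))"
```

```text
t 24.95 pos [0.5796 0.2572 0.0391] xyaw 97.37 F [-0.7   1.97  5.82] w 0.233 q [ 0.3   0.72  1.42  0.    1.   -1.4 ]
[-4.81 -1.67 -2.87]
```

Request:
carry_out(
  grip=[0, 0, 0, 0, 0, 0, 0, 0, 0, 0, 0, 0],
  linear=[
    [0, 0, -0.2],
    [0, 0, -0.9],
    [0, 0, -2],
    [-0.4, -0.15, -2.87],
    [-1.4, -0.5, -3],
    [-2.6, -0.9, -3],
    [-3.8, -1.3, -2.9],
    [-4.6, -1.6, -2.87],
    [-4.8, -1.67, -2.87],
    [-4.8, -1.67, -2.87],
    [-4.8, -1.67, -2.87],
    [-4.8, -1.67, -2.87],
  ],
  yaw=[0, 0, 0, 0, 0, 0, 0, 0, 0, 0, 0, 0],
)

```text
time: 26.15
eef_pos: [0.548, 0.1087, 0.1243]
eef_rot: [[-0.13, 0.992, 0.0], [0.992, 0.13, 0.0], [0.0, 0.0, -1.0]]
force: [0.0, 1.3, -1.6]
gripper_width: 0.226
```

```bash
python3 -c "
from h import *
st();print(go(.5483,.1076,.0815))"
```

```text
t 26.15 pos [0.548  0.1087 0.1243] xyaw 97.44 F [ 0.03  1.28 -1.63] w 0.226 q [ 0.06  0.5   1.57  0.    1.07 -1.64]
[-0.04  0.    1.43]
```

Request:
carry_out(
  grip=[0, 0, 0, 0, 0, 0, 0],
  linear=[
    [-0.03, 0, 0.4],
    [-0.03, 0, 0.8],
    [-0.03, 0, 1.1],
    [-0.03, 0, 1.3],
    [-0.03, 0, 1.4],
    [-0.03, 0, 1.42],
    [-0.03, 0, 1.42],
  ],
  yaw=[0, 0, 0, 0, 0, 0, 0],
)

```text
time: 26.85
eef_pos: [0.5478, 0.1069, 0.0823]
eef_rot: [[-0.128, 0.992, -0.0], [0.992, 0.128, 0.0], [0.0, -0.0, -1.0]]
force: [-3.1, 0.1, 3.5]
gripper_width: 0.233
```

Request:
carry_out(
  grip=[0.5, 0.5, 0.5, 0.5, 0.5, 0.5, 0.5, 0.5, 0.5, 0.5, 0.5, 0.5],
  linear=[
    [0, 0, 0],
    [0, 0, 0],
    [0, 0, 0],
    [0, 0, 0],
    [0, 0, -0.4],
    [0, 0, -1.4],
    [0, 0, -2.5],
    [0.5, 0.05, -2.6],
    [1.6, 0.1, -2.6],
    [3, 0.3, -2.6],
    [4.4, 0.5, -2.6],
    [5.8, 0.6, -2.6],
  ],
  yaw=[0, 0, 0, 0, 0, 0, 0, 0, 0, 0, 0, 0],
)

```text
time: 28.05
eef_pos: [0.5433, 0.2835, 0.16]
eef_rot: [[-0.128, 0.992, 0.0], [0.992, 0.128, 0.0], [0.0, 0.0, -1.0]]
force: [0.2, 0.5, -0.1]
gripper_width: 0.497
```

```bash
python3 -c "
from h import *
st();grab('scene');weights('scene');P=cloud('scene',last('scene')[1]);m=(np.hypot(P[...,0]-.548,P[...,1]-.107)<.02)&(P[...,2]>.09)&(P[...,2]<.12);q=P[m];print('placed',((q.min(0)+q.max(0))/2).round(4),q.max(0)[2]);print(go(.552,.355,.12))"
```

```text
t 28.05 pos [0.5433 0.2835 0.16  ] xyaw 97.35 F [ 0.15  0.5  -0.11] w 0.497 q [ 0.36  0.56  1.37 -0.    1.22 -1.34]
scene [0.5523 0.3549 0.0545] ext [0.023 0.021 0.021] 114
scene [0.4335 0.2465 0.0546] ext [0.021 0.021 0.021] 115
scene [0.3631 0.2222 0.0483] ext [0.026 0.054 0.008] 88
scene [0.4629 0.3788 0.0547] ext [0.025 0.021 0.021] 138
scene [0.3637 0.3236 0.0606] ext [0.027 0.055 0.005] 161
placed [0.5464 0.1061 0.0992] 0.10826446220377783
[2.11 0.61 1.34]
```

Request:
carry_out(
  grip=[0.5, 0.5, 0.5, 0.5, 0.5, 0.5, 0.5, 0.5, 0.5, 0.5],
  linear=[
    [1, 0.3, 0],
    [1.9, 0.55, 0.3],
    [2.12, 0.61, 1],
    [2.12, 0.61, 1.3],
    [2.12, 0.61, 1.6],
    [2.12, 0.61, 2.4],
    [2.12, 0.61, 3.3],
    [2.12, 0.61, 3.9],
    [2.12, 0.61, 4.03],
    [2.12, 0.61, 4.03],
  ],
  yaw=[0, 0, 0, 0, 0, 0, 0, 0, 0, 0],
)

```text
time: 29.1
eef_pos: [0.5536, 0.3463, 0.0389]
eef_rot: [[-0.127, 0.992, -0.001], [0.992, 0.127, -0.0], [-0.0, -0.001, -1.0]]
force: [0.4, 0.3, 1.0]
gripper_width: 0.502
```

Request:
carry_out(
  grip=[0, 0, 0, 0, 0, 0, 0],
  linear=[
    [0, 0, 0],
    [0, 0, 0],
    [0, 0, 0],
    [0, 0, 0],
    [0, 0, 0],
    [0, 0, 0],
    [0, 0, 0],
  ],
  yaw=[0, 0, 0, 0, 0, 0, 0],
)

```text
time: 29.8
eef_pos: [0.554, 0.3473, 0.0396]
eef_rot: [[-0.128, 0.992, 0.001], [0.992, 0.128, 0.001], [0.0, 0.001, -1.0]]
force: [-0.7, 1.7, 5.2]
gripper_width: 0.236
```

```bash
python3 -c "
from h import *
st();print(go(.5593,.0244,.16))"
```

```text
t 29.8 pos [0.554  0.3473 0.0396] xyaw 97.37 F [-0.72  1.69  5.23] w 0.236 q [ 0.44  0.75  1.35  0.    1.03 -1.26]
[-10.69  -1.2   -4.02]
```

Request:
carry_out(
  grip=[0, 0, 0, 0, 0, 0, 0, 0, 0, 0, 0, 0],
  linear=[
    [0, 0, -0.2],
    [0, 0, -0.9],
    [0, 0, -2.1],
    [-0.2, 0, -3.4],
    [-1, -0.1, -4.2],
    [-2.3, -0.3, -4.2],
    [-3.7, -0.4, -4.2],
    [-5.1, -0.6, -4.2],
    [-6.5, -0.7, -4.2],
    [-7.9, -0.9, -4.2],
    [-9.3, -1.05, -4.2],
    [-10.3, -1.15, -4.1],
  ],
  yaw=[0, 0, 0, 0, 0, 0, 0, 0, 0, 0, 0, 0],
)

```text
time: 31.0
eef_pos: [0.5582, 0.0334, 0.1617]
eef_rot: [[-0.127, 0.992, -0.001], [0.992, 0.127, -0.001], [-0.001, -0.002, -1.0]]
force: [0.2, 0.4, -2.1]
gripper_width: 0.238
```

Request:
carry_out(
  grip=[0, 0, 0, 0],
  linear=[
    [-0.35, -0.05, 0.3],
    [-0.39, -0.05, 0.8],
    [-0.39, -0.05, 0.8],
    [-0.39, -0.05, 0.8],
  ],
  yaw=[0, 0, 0, 0],
)

```text
time: 31.4
eef_pos: [0.5584, 0.025, 0.1374]
eef_rot: [[-0.129, 0.992, -0.002], [0.992, 0.129, 0.0], [0.0, -0.002, -1.0]]
force: [0.4, 0.8, -1.5]
gripper_width: 0.235
```

```bash
python3 -c "
from h import *
st();print(go(.5593,.0244,.0825))"
```

```text
t 31.4 pos [0.5584 0.025  0.1374] xyaw 97.4 F [ 0.41  0.75 -1.47] w 0.235 q [-0.09  0.49  1.56  0.    1.1  -1.79]
[-0.02  0.03  1.83]
```

Request:
carry_out(
  grip=[0, 0, 0, 0, 0, 0, 0],
  linear=[
    [-0.02, 0.03, 0.6],
    [-0.02, 0.03, 1.2],
    [-0.02, 0.03, 1.5],
    [-0.02, 0.03, 1.7],
    [-0.02, 0.03, 1.8],
    [-0.02, 0.03, 1.83],
    [-0.02, 0.03, 1.83],
  ],
  yaw=[0, 0, 0, 0, 0, 0, 0],
)

```text
time: 32.1
eef_pos: [0.5603, 0.0239, 0.0835]
eef_rot: [[-0.128, 0.992, 0.001], [0.992, 0.128, -0.0], [-0.0, 0.001, -1.0]]
force: [0.2, -0.4, -2.0]
gripper_width: 0.238
```

Request:
carry_out(
  grip=[0, 0, 0],
  linear=[
    [0, 0, 0.06],
    [0, 0, 0.06],
    [0, 0, 0.06],
  ],
  yaw=[0, 0, 0],
)

```text
time: 32.4
eef_pos: [0.5608, 0.024, 0.0824]
eef_rot: [[-0.128, 0.992, 0.003], [0.992, 0.128, 0.0], [-0.0, 0.003, -1.0]]
force: [0.2, 1.4, 6.4]
gripper_width: 0.235
```

Contact. Releasing, then going toward D at (0.4625,0.3785).

Request:
carry_out(
  grip=[0.5, 0.5, 0.5, 0.5, 0.5, 0.5, 0.5, 0.5, 0.5, 0.5, 0.5, 0.5],
  linear=[
    [0, 0, 0],
    [0, 0, 0],
    [0, 0, 0],
    [0, 0, 0],
    [0, 0, -0.4],
    [0, 0, -1.4],
    [0, 0, -2.5],
    [0.5, 0, -2.6],
    [1.6, -0.2, -2.6],
    [3, -0.4, -2.6],
    [4.4, -0.6, -2.6],
    [5.8, -0.8, -2.6],
  ],
  yaw=[0, 0, 0, 0, 0, 0, 0, 0, 0, 0, 0, 0],
)

```text
time: 33.6
eef_pos: [0.5129, 0.195, 0.1594]
eef_rot: [[-0.128, 0.992, -0.0], [0.992, 0.128, -0.0], [-0.0, -0.0, -1.0]]
force: [0.3, 0.7, 0.3]
gripper_width: 0.497
```

Request:
carry_out(
  grip=[0.5, 0.5, 0.5, 0.5, 0.5, 0.5, 0.5, 0.5],
  linear=[
    [1, -0.3, 0],
    [2.4, -0.6, 0],
    [3.8, -0.9, 0],
    [5, -1.2, 0],
    [5.6, -1.4, 0],
    [5.6, -1.4, 0],
    [5.6, -1.4, 0],
    [5.6, -1.4, 0],
  ],
  yaw=[0, 0, 0, 0, 0, 0, 0, 0],
)

```text
time: 34.4
eef_pos: [0.4509, 0.3537, 0.1592]
eef_rot: [[-0.127, 0.992, -0.0], [0.992, 0.127, -0.0], [-0.0, -0.0, -1.0]]
force: [-0.1, -0.1, -0.5]
gripper_width: 0.499
```

```bash
python3 -c "
from h import *
st();grab('scene');weights('scene');P=cloud('scene',last('scene')[1])
for c in((.548,.107),(.56,.024)):
  m=(np.hypot(P[...,0]-c[0],P[...,1]-c[1])<.025)&(P[...,2]>.09)&(P[...,2]<.12);q=P[m];print('placed',((q.min(0)+q.max(0))/2).round(4),q.max(0)[2]);
print(go(.4625,.3785,.039))"
```

```text
t 34.4 pos [0.4509 0.3537 0.1592] xyaw 97.32 F [-0.06 -0.09 -0.5 ] w 0.499 q [ 0.53  0.49  1.49 -0.    1.17 -1.17]
scene [0.4335 0.2464 0.0548] ext [0.022 0.021 0.021] 115
scene [0.3625 0.2224 0.0483] ext [0.024 0.056 0.008] 89
scene [0.4618 0.3788 0.0549] ext [0.022 0.021 0.022] 138
scene [0.3635 0.3248 0.0604] ext [0.027 0.055 0.005] 163
placed [0.5462 0.1069 0.0998] 0.10899840513585479
placed [0.5578 0.0318 0.0995] 0.10865409017238081
[0.78 0.48 4.01]
```

Request:
carry_out(
  grip=[0.5, 0.5, 0.5, 0.5, 0.5, 0.5, 0.5, 0.5],
  linear=[
    [0.5, 0.3, 0],
    [0.78, 0.48, 0.4],
    [0.78, 0.48, 1.2],
    [0.78, 0.48, 2.4],
    [0.78, 0.48, 3.4],
    [0.78, 0.48, 3.9],
    [0.78, 0.48, 4.01],
    [0.78, 0.48, 4.01],
  ],
  yaw=[0, 0, 0, 0, 0, 0, 0, 0],
)

```text
time: 35.25
eef_pos: [0.4619, 0.379, 0.0381]
eef_rot: [[-0.128, 0.992, -0.001], [0.992, 0.128, -0.001], [-0.001, -0.001, -1.0]]
force: [0.4, 0.3, 1.3]
gripper_width: 0.502
```

Request:
carry_out(
  grip=[0, 0, 0, 0, 0, 0, 0],
  linear=[
    [0, 0, 0],
    [0, 0, 0],
    [0, 0, 0],
    [0, 0, 0],
    [0, 0, 0],
    [0, 0, 0],
    [0, 0, 0],
  ],
  yaw=[0, 0, 0, 0, 0, 0, 0],
)

```text
time: 35.95
eef_pos: [0.4623, 0.3797, 0.0396]
eef_rot: [[-0.128, 0.992, 0.001], [0.992, 0.128, 0.0], [0.0, 0.001, -1.0]]
force: [-0.5, -2.2, 6.0]
gripper_width: 0.227
```

```bash
python3 -c "
from h import *
st();print(go(.4761,.0134,.16))"
```

```text
t 35.95 pos [0.4623 0.3797 0.0396] xyaw 97.37 F [-0.45 -2.17  5.98] w 0.227 q [ 0.56  0.67  1.53 -0.    0.94 -1.14]
[-12.17  -1.1   -4.02]
```

Request:
carry_out(
  grip=[0, 0, 0, 0, 0, 0, 0, 0, 0, 0, 0, 0],
  linear=[
    [0, 0, -0.2],
    [0, 0, -0.9],
    [0, 0, -2.1],
    [-0.2, 0, -3.4],
    [-1, -0.1, -4.2],
    [-2.3, -0.3, -4.2],
    [-3.7, -0.4, -4.2],
    [-5.1, -0.5, -4.2],
    [-6.5, -0.6, -4.2],
    [-7.9, -0.8, -4.2],
    [-9.3, -0.9, -4.2],
    [-10.7, -1, -4.1],
  ],
  yaw=[0, 0, 0, 0, 0, 0, 0, 0, 0, 0, 0, 0],
)

```text
time: 37.15
eef_pos: [0.473, 0.056, 0.1622]
eef_rot: [[-0.129, 0.992, 0.0], [0.992, 0.129, 0.0], [0.0, 0.0, -1.0]]
force: [1.4, 0.4, -2.1]
gripper_width: 0.227
```

Request:
carry_out(
  grip=[0, 0, 0, 0, 0, 0],
  linear=[
    [-0.9, -0.06, 0.1],
    [-1.4, -0.1, 0.5],
    [-1.47, -0.1, 0.8],
    [-1.47, -0.1, 0.8],
    [-1.47, -0.1, 0.8],
    [-1.47, -0.1, 0.8],
  ],
  yaw=[0, 0, 0, 0, 0, 0],
)

```text
time: 37.75
eef_pos: [0.4761, 0.0143, 0.1382]
eef_rot: [[-0.13, 0.992, 0.0], [0.992, 0.13, 0.0], [0.0, 0.0, -1.0]]
force: [0.2, 0.1, -1.4]
gripper_width: 0.229
```

```bash
python3 -c "
from h import *
st();print(go(.4761,.0134,.0825))"
```

```text
t 37.75 pos [0.4761 0.0143 0.1382] xyaw 97.45 F [ 0.23  0.12 -1.4 ] w 0.229 q [-0.13  0.35  1.78  0.    1.01 -1.83]
[-0.03 -0.01  1.86]
```

Request:
carry_out(
  grip=[0, 0, 0, 0, 0, 0, 0],
  linear=[
    [-0.03, 0, 0.6],
    [-0.03, 0, 1.2],
    [-0.03, 0, 1.5],
    [-0.03, 0, 1.7],
    [-0.03, 0, 1.8],
    [-0.03, 0, 1.88],
    [-0.03, 0, 1.88],
  ],
  yaw=[0, 0, 0, 0, 0, 0, 0],
)

```text
time: 38.45
eef_pos: [0.4766, 0.0125, 0.0826]
eef_rot: [[-0.128, 0.992, 0.001], [0.992, 0.128, -0.0], [-0.0, 0.001, -1.0]]
force: [-2.1, 0.5, 3.7]
gripper_width: 0.229
```

Contact. Releasing and heading to C at (0.4335,0.246).

Request:
carry_out(
  grip=[0.5, 0.5, 0.5, 0.5, 0.5, 0.5, 0.5, 0.5, 0.5, 0.5, 0.5, 0.5],
  linear=[
    [0, 0, 0],
    [0, 0, 0],
    [0, 0, 0],
    [0, 0, 0],
    [0, 0, -0.4],
    [0, 0, -1.4],
    [0, 0, -2.5],
    [0.5, 0, -2.6],
    [1.6, -0.1, -2.6],
    [3, -0.2, -2.6],
    [4.4, -0.3, -2.6],
    [5.8, -0.4, -2.6],
  ],
  yaw=[0, 0, 0, 0, 0, 0, 0, 0, 0, 0, 0, 0],
)

```text
time: 39.65
eef_pos: [0.4414, 0.1848, 0.1596]
eef_rot: [[-0.128, 0.992, 0.0], [0.992, 0.128, -0.0], [-0.0, 0.0, -1.0]]
force: [0.6, 0.1, -0.1]
gripper_width: 0.504
```

Request:
carry_out(
  grip=[0.5, 0.5, 0.5, 0.5, 0.5],
  linear=[
    [1, -0.1, 0],
    [1.9, -0.15, 0],
    [2.1, -0.15, 0],
    [2.1, -0.15, 0],
    [2.1, -0.15, 0],
  ],
  yaw=[0, 0, 0, 0, 0],
)

```text
time: 40.15
eef_pos: [0.4295, 0.2445, 0.1594]
eef_rot: [[-0.128, 0.992, -0.0], [0.992, 0.128, -0.001], [-0.001, -0.0, -1.0]]
force: [-0.5, -0.4, -0.3]
gripper_width: 0.503
```

```bash
python3 -c "
from h import *
st();grab('scene');weights('scene');
print(go(.4335,.246,.039))"
```

```text
t 40.15 pos [0.4295 0.2445 0.1594] xyaw 97.35 F [-0.48 -0.35 -0.26] w 0.503 q [ 0.36  0.35  1.71 -0.    1.08 -1.34]
scene [0.4337 0.2462 0.0551] ext [0.022 0.022 0.021] 115
scene [0.3625 0.2223 0.0484] ext [0.025 0.054 0.009] 88
scene [0.3626 0.3227 0.0608] ext [0.025 0.056 0.005] 164
[0.04 0.14 4.01]
```

Request:
carry_out(
  grip=[0.5, 0.5, 0.5, 0.5, 0.5, 0.5, 0.5],
  linear=[
    [0.03, 0.14, 0.4],
    [0.03, 0.14, 1.2],
    [0.03, 0.14, 2.4],
    [0.03, 0.14, 3.4],
    [0.03, 0.14, 3.9],
    [0.03, 0.14, 4.01],
    [0.03, 0.14, 4.01],
  ],
  yaw=[0, 0, 0, 0, 0, 0, 0],
)

```text
time: 40.9
eef_pos: [0.4334, 0.2461, 0.0386]
eef_rot: [[-0.127, 0.992, -0.001], [0.992, 0.127, -0.001], [-0.0, -0.001, -1.0]]
force: [0.3, -0.6, 1.0]
gripper_width: 0.504
```

Request:
carry_out(
  grip=[0, 0, 0, 0, 0, 0, 0],
  linear=[
    [0, 0, 0],
    [0, 0, 0],
    [0, 0, 0],
    [0, 0, 0],
    [0, 0, 0],
    [0, 0, 0],
    [0, 0, 0],
  ],
  yaw=[0, 0, 0, 0, 0, 0, 0],
)

```text
time: 41.6
eef_pos: [0.4338, 0.2467, 0.0398]
eef_rot: [[-0.128, 0.992, 0.001], [0.992, 0.128, 0.0], [-0.0, 0.001, -1.0]]
force: [-0.2, -1.9, 6.1]
gripper_width: 0.226
```

```bash
python3 -c "
from h import *
st();print(go(.4718,.0915,.13))"
```

```text
t 41.6 pos [0.4338 0.2467 0.0398] xyaw 97.38 F [-0.18 -1.88  6.09] w 0.226 q [ 0.36  0.53  1.82 -0.    0.79 -1.34]
[-5.29  0.59 -3.01]
```

Request:
carry_out(
  grip=[0, 0, 0, 0, 0, 0, 0, 0, 0, 0, 0, 0],
  linear=[
    [0, 0, -0.2],
    [0, 0, -0.9],
    [0, 0, -2.1],
    [-0.2, 0, -3.3],
    [-1, 0.1, -3.4],
    [-2.3, 0.25, -3.4],
    [-3.7, 0.4, -3.4],
    [-4.8, 0.5, -3.3],
    [-5.28, 0.58, -3.1],
    [-5.28, 0.58, -3.1],
    [-5.28, 0.58, -3.1],
    [-5.28, 0.58, -3.1],
  ],
  yaw=[0, 0, 0, 0, 0, 0, 0, 0, 0, 0, 0, 0],
)

```text
time: 42.8
eef_pos: [0.4706, 0.0931, 0.1322]
eef_rot: [[-0.13, 0.992, -0.0], [0.992, 0.13, 0.0], [0.0, -0.0, -1.0]]
force: [-0.5, 0.0, -2.2]
gripper_width: 0.229
```

```bash
python3 -c "
from h import *
st();print(go(.4718,.0915,.0825))"
```

```text
t 42.8 pos [0.4706 0.0931 0.1322] xyaw 97.44 F [-0.51  0.03 -2.16] w 0.229 q [ 0.04  0.36  1.78  0.    1.   -1.67]
[-0.06  0.03  1.66]
```

Request:
carry_out(
  grip=[0, 0, 0, 0, 0, 0, 0],
  linear=[
    [-0.05, 0.03, 0.4],
    [-0.05, 0.03, 0.9],
    [-0.05, 0.03, 1.3],
    [-0.05, 0.03, 1.5],
    [-0.05, 0.03, 1.6],
    [-0.05, 0.03, 1.68],
    [-0.05, 0.03, 1.68],
  ],
  yaw=[0, 0, 0, 0, 0, 0, 0],
)

```text
time: 43.5
eef_pos: [0.4722, 0.091, 0.0826]
eef_rot: [[-0.129, 0.992, 0.001], [0.992, 0.129, 0.0], [0.0, 0.001, -1.0]]
force: [-1.9, 1.4, 3.1]
gripper_width: 0.227
```

Contact. Releasing, rising and moving clear toward −y so I can inspect.

Request:
carry_out(
  grip=[0.5, 0.5, 0.5, 0.5, 0.5, 0.5, 0.5, 0.5, 0.5, 0.5, 0.5, 0.5],
  linear=[
    [0, 0, 0],
    [0, 0, 0],
    [0, 0, 0],
    [0, 0, 0],
    [0, 0, -0.4],
    [0, 0, -1.4],
    [0, 0, -2.8],
    [0, 0, -4],
    [-1, 0, -4.8],
    [-2.4, 0, -4.8],
    [-4, 0, -4.8],
    [-5.5, 0, -4.8],
  ],
  yaw=[0, 0, 0, 0, 0, 0, 0, 0, 0, 0, 0, 0],
)

```text
time: 44.7
eef_pos: [0.4933, -0.0748, 0.2262]
eef_rot: [[-0.129, 0.992, 0.001], [0.992, 0.129, -0.0], [-0.001, 0.001, -1.0]]
force: [1.5, -0.3, 0.9]
gripper_width: 0.499
```

Request:
carry_out(
  grip=[0.5, 0.5, 0.5, 0.5, 0.5, 0.5, 0.5, 0.5, 0.5, 0.5, 0.5],
  linear=[
    [-1, 0, 0],
    [-2.4, 0, 0],
    [-3.8, 0, 0],
    [-5.2, 0, 0],
    [-6, 0, 0],
    [-6, 0, 0],
    [-6, 0, 0],
    [-6, 0, 0],
    [-6, 0, 0],
    [-6, 0, 0],
    [-6, 0, 0],
  ],
  yaw=[0, 0, 0, 0, 0, 0, 0, 0, 0, 0, 0],
)

```text
time: 45.8
eef_pos: [0.5164, -0.251, 0.2261]
eef_rot: [[-0.129, 0.992, 0.0], [0.992, 0.129, -0.0], [-0.0, 0.0, -1.0]]
force: [0.1, 0.0, -0.3]
gripper_width: 0.508
```

```bash
python3 -c "
from h import *
st();s,d=grab('scene');t,_=grab('top')
for n in('scene','top'):
  panfit(n);P=cloud(n,last(n)[1])
  for c in((.548,.107),(.56,.025),(.477,.0125),(.472,.091)):
    m=(np.hypot(P[...,0]-c[0],P[...,1]-c[1])<.022)&(P[...,2]>.089)&(P[...,2]<.12);q=P[m]
    if len(q): print(n,'w',((q.min(0)+q.max(0))/2).round(4),'ext',(q.max(0)-q.min(0)).round(3),q.max(0)[2].round(3))
  m=(np.hypot(P[...,0]-.6655,P[...,1]-.143)<.03)&(P[...,2]>.135)&(P[...,2]<.17);q=P[m];print('probe',((q.min(0)+q.max(0))/2).round(4),q.max(0)[2])
a=cv2.resize(s[140:290,150:350,::-1],(400,300));b=cv2.resize(t[130:250,150:310,::-1],(400,300))
cv2.imwrite('pics/m9.png',cv2.resize(np.hstack([a,b]),(800,300)))"
```

```text
t 45.8 pos [ 0.5164 -0.251   0.2261] xyaw 97.42 F [ 0.11  0.02 -0.25] w 0.508 q [-0.59  0.43  1.39  0.    1.32 -2.29]
scene pan ((512.2531127929688, 59.1947021484375), (162.29519653320312, 163.25099182128906), 7.422884941101074)
tilt [-0.002   0.0026  0.0453] z@c 0.045294730190213954 741
scene w [0.5449 0.1071 0.0987] ext [0.021 0.02  0.019] 0.108
scene w [0.5579 0.0316 0.0987] ext [0.021 0.02  0.019] 0.108
scene w [0.4753 0.0128 0.099 ] ext [0.021 0.023 0.02 ] 0.109
scene w [0.4711 0.0906 0.0986] ext [0.021 0.024 0.019] 0.108
probe [0.6656 0.1455 0.1473] 0.15954381718813043
top pan ((512.1050415039062, 59.98652267456055), (160.1631317138672, 160.36962890625), 7.1462249755859375)
tilt [-0.0024  0.0035  0.0439] z@c 0.04388965180865548 771
top w [0.545  0.1063 0.1003] ext [0.019 0.019 0.02 ] 0.11
top w [0.5588 0.031  0.1049] ext [0.02 0.02 0.01] 0.11
top w [0.477  0.0137 0.107 ] ext [0.02  0.02  0.011] 0.112
top w [0.4727 0.0915 0.1059] ext [0.02 0.02 0.01] 0.111
probe [0.6665 0.145  0.1499] 0.16213677535439652
```

View pics/m9.png

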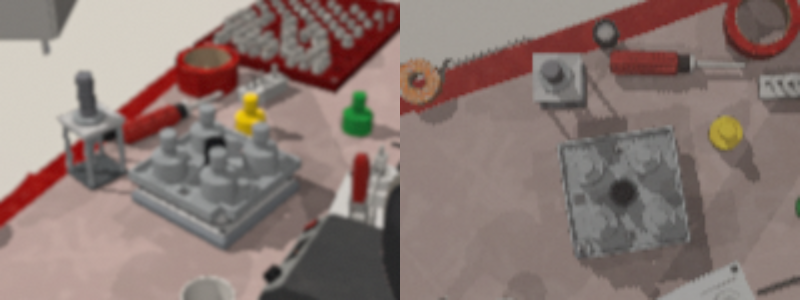

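The final picture shows all four weights upright on the level pan, the probe upright in its stand, and the screwdriver and label reel in place. Handing in.

```bash
python3 -c "
from h import *
print(env.sign_off())"
```

```text
the job is handed in; nothing more can be done
None
```

The job is done and handed in at about 46 s of robot time; `env.sign_off()` reported no verdict.

- **Probe:** I touched all four pads in order and felt contact force on each. The near left pad is the high one: it touched at TCP z 0.129, where a normal pad would touch at about 0.123, and the camera depth agreed. The forces on the other three pads were too noisy to compare their heights. The probe is back upright in its stand, within about 3 mm of where it started.
- **Pan:** It sits over the pins with its notch over the near left pad. The last check put it within about 2 mm of the stage centre, with a deck tilt of about 0.003–0.004 rad. Fitted deck height was 44–45 mm against 43 mm nominal, within depth error.
- **Weights:** All four stand upright, one near each corner of the pan. Three are within about 4 mm of where I aimed, and the far right one is about 7 mm off because it was gripped off-centre. It is still clear of the pin, the knob and the lip.
- **Left alone:** In the final picture the screwdriver, the label reel and the green and yellow look-alikes appear where they were. I did not measure them.

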